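Turn the chopping board over onto the draining stand

ROBOT

A 6-joint arm with a two-finger parallel gripper is mounted at the origin on a cart in front of the work surface, level with it; the furniture and walls round the work are solid. World frame = base frame: x ahead of the robot, y to its left, z up, the work surface at z = 0. Lengths are in m, angles in rad, forces in N, time in s.
With the tool pointing down it reaches from about 0.425 to 0.95 m from the base axis. Payload 3.5 kg.
Tool frame: the origin (TCP) lies on the centre line of the jaws, within the pads' length; the fingertips stand 25 mm ahead of it and the grasp point (between the pads) lies 6 mm ahead of it (ctrl.finger_overhang is the distance from the TCP to the fingertips, in m); z points along the fingers, y is the line along which they close (so a half turn about z gives the same grasp; the last joint's range is limited). The gripper opens to 85 mm and grips with 20 to 120 N. Pads are 22 mm wide; open, the fingers measure 114 mm over their backs; the gripper's body (76 mm by 85 mm) begins 54 mm behind the grasp point. The pads swing forward as they close: fully open they stand 13 mm farther back than shut.
Start: joints at [-1.424, 0.286, 1.577, -0, 1.279, -0.15], TCP at [0.197, -0.645, 0.256] pointing down, gripper open.
Joint ranges: [-2.77, 2.77], [-0.9, 2.22], [0.21, 2.48], [-1.53, 4.67], [0.24, 2.81], [-2.84, 2.84]. Speed limits (rad/s): [2.79, 2.79, 3.14, 3.14, 3.14, 3.14].

INTERFACE

Orientations are given as a unit quaternion [x, y, z, w].
In Python, from plant import get_state, imaging, job, ctrl gives the robot as it stands.
- The arm moves only by the tool jog_arm, never from a script. Its argument "increments" is a list of rows, each an object of numbers: "dx", "dy", "dz": the shift along the world's x, y, z each as a share of 12 cm, from -1 to 1; "ax", "ay", "az": the turn, a rotation vector about the world's x, y, z each as a share of pi/2 rad, from -1 to 1; "gripper": the gripper command: -1 is shut, 1 is fully open, values between are in proportion. A call has 1 to 10 rows; each row is the pose to reach, as a shift and turn from the pose commanded when the call began; what a row does not reach only later rows make up. A row lasts 1/10 s, in which the tool goes at most 50 mm and 8.59 degrees, less where a joint would pass 70% of its speed; a pose out of reach is approached as far as the arm can. A call with a number of a shift or a turn outside -1 to 1 is refused whole. A call with a gripper value outside its range is refused whole. The fingers move at their own pace and stop on an object; "force" is the grip in N (left out, the last holds). Time passes only in rows, so rows that repeat a pose let the fingers close. It gives the time, the measured TCP pose, the force, the opening and the grip force at its end, in the units of the state.
- get_state(): the state, without advancing time (a new reading comes with each control period).
- imaging.read_camera(name): name is "side" or "top" or "wrist"; returns a dict with "frame" (384x512x3 uint8, blue, green, red), "depth" (384x512 float32, m along the optical axis (not along the pixel's ray), 0 where there is no reading), "camera_matrix" (3x3 intrinsics, pixels), "extrinsics" (4x4, takes a point from camera to world coordinates); the wrist camera has in their place "mount" (4x4, takes a point from camera to tool coordinates, whose origin is the TCP and whose axes are the flange's). Camera axes: x right, y up, looking along -z (the intrinsics and any distortion apply to the point x, -y, -z); pixel columns grow to the right and rows downward; lengths in m; the calibration is good to about 2 mm. A picture is of the moment at which its call begins: read the wrist's pose just before it.
- job.sign_off(): hands the job in; it is judged then, once.
The state is a dict: "time": time; "qpos": joint angles; "dq": joint speeds; "joint_efforts": joint torques, N m; "eef_pos": TCP position; "tcp_rot": TCP orientation; "contact_force": force on the tool from outside, world axes, zero at the start; "wrist_torque": the same for the moment, N m; "opening": opening from 0.0 (shut) to 1.0 (fully open); "finger_force": force on a finger pad.
Only numpy, scipy, OpenCV 4.12 (cv2) and the standard library are available. Lean on these libraries where they do the work, as an engineer would, in place of code of your own. Each camera call takes 0.05 s, during which the arm holds its last target. There are 200 camera calls.

TASK

The small chopping board with the steel bow handle has been washed and lies grooved side down beside the slatted draining stand. Take it by its handle, push its other end up against the stand's long rail and stand it on end there, foot on the worktop against the rail; then go on over and lay it on the stand so that it rests flat with the grooved side up. Lower it all the way, do not let it drop, and let go of it; leave the mug where it is.

Things in the scene. Friction and masses are not known exactly. Their poses are not given: they have to be found in the camera images.
- board: Light-wood board 130 (x) x 150 (y) x 18 mm (z), 0.35 kg, 10 mm juice groove round one face. Starts flat on the worktop, groove down. Origin: centre of the grooved face; +z from grooved to plain face (up at start, down when the groove is up); +y to the end with the steel bow handle, -y to the plain end, which starts 20 to 60 mm from the stand's rail, facing it.
- handle (a point): Middle of the handle's grip bar: round, 10 mm thick, along board x, 88 mm clear between its legs. At board (0, 120, 9) mm: 195 mm from the plain end, 9 mm above the worktop at start, 40 mm clear opening between bar and wood. Pinch it from above, a finger each side, opened only 35 to 45 mm to clear the wood; held at 10 to 15 N the board swings freely about the bar between the pads.
- rack: Slatted wooden draining stand, fixed, 220 (x) x 140 (y) x 26 mm high, flat top, slats flush with the rails. Origin: centre of its underside. Its +y long side is the rail the board is pushed against: upright, solid down to the worktop, outer face at y = +70 mm, top at z = 26 mm. The board starts on its +y side; laid over, it lies across the stand and its handle sticks out past the -y side.
- mug: White mug of tea, 95 mm high, 92 mm across plus handle; a loose bystander to the right of the stand. Origin: centre of its foot.

How it is judged:
By the outcome, as a careful person would: the job done as asked, in the order asked, and still so for the second after the job is handed in, with the robot touching nothing.
It also fails if it takes over 48 s, if anything falls off the work surface, if the arm or the gripper's body presses on something with over 40 N, if the wrist force passes 120 N, or if a joint passes its speed limit or range.

## Working session

There is one attempt and no reset: what is moved stays moved. The work goes in short steps, Python scripts to look and compute and a tool call to move; the robot and the scene stay as the last step left them, time stands still between calls to the robot, and variables do not carry over. Pictures are saved under pics/ and viewed, at most 10 in all, crops included, and the job is handed in when it is done.

Besides the shell and the picture viewer there is one more tool, called after "Request:" as name([rows], argument=value, ...), one row to a line, values as JSON. jog_arm: Moves the arm, as the interface text tells. Shift numbers are shares of 12 cm and turn numbers shares of pi/2 rad, none past 1 either way. Its arguments: {"type":"object","properties":{"increments":{"type":"array"},"force":{"type":"number"}},"required":["increments"]}

```bash
mkdir -p pics; ls; cat > h.py <<'E'
import numpy as np, cv2
from plant import get_state, imaging, job, ctrl
from scipy.spatial.transform import Rotation as R
def cam(n):
    s=get_state(); c=imaging.read_camera(n)
    if n=='wrist':
        T=np.eye(4);T[:3,:3]=R.from_quat(s['tcp_rot']).as_matrix();T[:3,3]=s['eef_pos'];c['extrinsics']=T@c['mount']
    return c
def cloud(c):
    K=np.array(c['camera_matrix']);d=c['depth'];v,u=np.mgrid[:d.shape[0],:d.shape[1]]
    p=np.stack([(u-K[0,2])/K[0,0]*d,-(v-K[1,2])/K[1,1]*d,-d],-1)
    E=np.array(c['extrinsics']);w=p@E[:3,:3].T+E[:3,3];w[d<=0]=np.nan
    return w
def plane(c,uv,z):
    K=np.array(c['camera_matrix']);E=np.array(c['extrinsics']);uv=np.atleast_2d(uv).astype(float)
    r=np.stack([(uv[:,0]-K[0,2])/K[0,0],-(uv[:,1]-K[1,2])/K[1,1],-np.ones(len(uv))],-1)@E[:3,:3].T
    o=E[:3,3];return o+r*((z-o[2])/r[:,2])[:,None]
E
python3 - <<'E'
from h import *
s=get_state();print(s, ctrl.finger_overhang)
a=cam('top');b=cam('side')
np.savez('c0.npz',**{'t_'+k:v for k,v in a.items()},**{'s_'+k:v for k,v in b.items()})
im=np.hstack([a['frame'],b['frame']]);cv2.imwrite('pics/top.png',a['frame']);cv2.imwrite('pics/side.png',b['frame'])
E
```

```text
pics
{'time': 0.0, 'qpos': array([-1.42399182e+00,  2.87172103e-01,  1.57817187e+00, -8.92275772e-07,
        1.27861358e+00, -1.50005116e-01]), 'dq': array([ 1.17151108e-03, -9.25879824e-05,  7.66462479e-04, -1.68896338e-03,
        9.59982928e-04,  8.70062835e-04]), 'joint_efforts': array([-2.27990249e-04, -4.05978191e+01, -2.92627519e+01, -1.63206187e-04,
        5.85712987e-03,  1.40582564e-06]), 'eef_pos': array([ 0.1973539 , -0.64487768,  0.2549456 ]), 'tcp_rot': array([ 9.89007492e-01,  1.47860690e-01,  1.46520257e-06, -1.18244803e-03]), 'contact_force': array([0.41953467, 0.67698334, 0.55740625]), 'wrist_torque': array([-0.04010318,  0.04579507, -0.02895645]), 'finger_force': 0.0, 'opening': 1.000791910750704} 0.025
```

View pics/top.png

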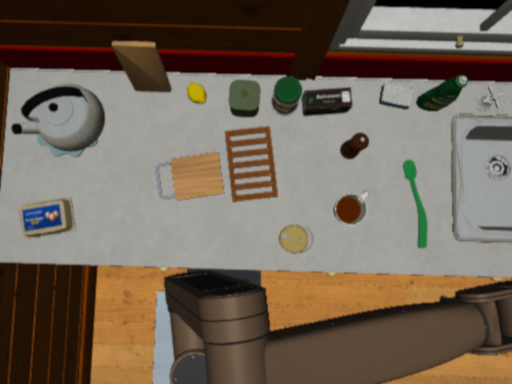

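View pics/side.png

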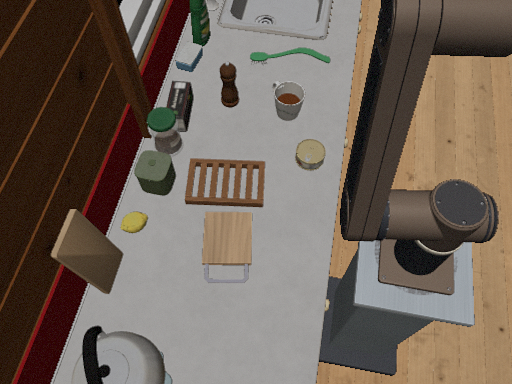

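The top view shows the board at about (197,176) with its handle at (163,181). The rack is at (251,163) and the mug at (350,208). The side view agrees.

```bash
python3 - <<'E'
from h import *
z=np.load('c0.npz')
for n,boxes in (('t',dict(board=(150,145,226,205),rack=(222,122,280,205))),('s',dict(board=(198,208,258,285),rack=(182,155,270,209)))):
    c={k[2:]:z[k] for k in z.files if k[0]==n};W=cloud(c);hsv=cv2.cvtColor(c['frame'],cv2.COLOR_BGR2HSV)
    for k,(x0,y0,x1,y1) in boxes.items():
        m=np.zeros(hsv.shape[:2],np.uint8);sub=hsv[y0:y1,x0:x1].astype(int)
        sel=(sub[...,1]>60)&(sub[...,0]<25)
        sel&=(sub[...,2]>150) if k=='board' else (sub[...,2]<150)
        m[y0:y1,x0:x1]=sel*255
        cs=max(cv2.findContours(m,0,2)[0],key=cv2.contourArea)
        r=cv2.minAreaRect(cs);P=plane(c,cv2.boxPoints(r),.018 if k=='board' else .026)
        print(n,k,r,'\n',P.round(4),P.mean(0).round(4),[np.linalg.norm(P[i]-P[i-1]).round(4) for i in range(4)])
        print(' medz',np.nanmedian(W[m>0],0).round(4))
    if n=='t':
        print(W[181,150:226:3].round(3))
    hs=(hsv[...,1]>25)&(hsv[...,0]>100)&(hsv[...,0]<140)
    x0,y0,x1,y1=boxes['board'];mm=np.zeros_like(hs);mm[y0:y1,x0:x1]=hs[y0:y1,x0:x1]
    v,u=np.nonzero(mm);print('handle px',len(u));
    if len(u)>5:
        P=plane(c,np.c_[u,v],.009);print(P.min(0),P.max(0),P.mean(0))
E
```

```text
t board ((196.32901000976562, 175.5713653564453), (42.334999084472656, 48.8964729309082), 81.38435363769531) 
 [[ 0.5516  0.1359  0.018 ]
 [ 0.5789 -0.0121  0.018 ]
 [ 0.4501 -0.0362  0.018 ]
 [ 0.4232  0.1105  0.018 ]] [0.5009 0.0495 0.018 ] [np.float64(0.1309), np.float64(0.1505), np.float64(0.1311), np.float64(0.1492)]
 medz [0.5003 0.049  0.0184]
t rack ((250.70306396484375, 163.47608947753906), (71.097900390625, 46.03545379638672), 83.2901611328125) 
 [[ 0.6408 -0.03    0.026 ]
 [ 0.6619 -0.1702  0.026 ]
 [ 0.4445 -0.2011  0.026 ]
 [ 0.4239 -0.0629  0.026 ]] [ 0.5428 -0.116   0.026 ] [np.float64(0.2193), np.float64(0.1419), np.float64(0.2196), np.float64(0.1398)]
 medz [ 0.542  -0.1162  0.0262]
[[ 0.482  0.195 -0.002]
 [ 0.482  0.185  0.002]
 [ 0.482  0.176  0.003]
 [ 0.48   0.163  0.018]
 [ 0.482  0.157  0.002]
 [ 0.483  0.148  0.   ]
 [ 0.482  0.138  0.006]
 [ 0.484  0.13  -0.002]
 [ 0.482  0.117  0.017]
 [ 0.481  0.107  0.024]
 [ 0.482  0.098  0.021]
 [ 0.483  0.09   0.015]
 [ 0.483  0.08   0.021]
 [ 0.483  0.071  0.021]
 [ 0.484  0.062  0.018]
 [ 0.484  0.053  0.018]
 [ 0.48
[... 203 characters left out ...]
.015]
 [ 0.488 -0.038  0.004]]
handle px 0
s board ((226.5, 237.0), (50.0, 49.0), 90.0) 
 [[ 0.5858 -0.0071  0.018 ]
 [ 0.4528 -0.0323  0.018 ]
 [ 0.4251  0.1098  0.018 ]
 [ 0.5508  0.1336  0.018 ]] [0.5036 0.051  0.018 ] [np.float64(0.145), np.float64(0.1353), np.float64(0.1448), np.float64(0.128)]
 medz [0.4989 0.0522 0.0168]
s rack ((224.61891174316406, 182.0864715576172), (78.20018768310547, 46.043296813964844), 2.337306022644043) 
 [[ 0.6377 -0.02    0.026 ]
 [ 0.6714 -0.1671  0.026 ]
 [ 0.4448 -0.1987  0.026 ]
 [ 0.4233 -0.0505  0.026 ]] [ 0.5443 -0.1091  0.026 ] [np.float64(0.2166), np.float64(0.1509), np.float64(0.2288), np.float64(0.1498)]
 medz [ 0.5417 -0.1058  0.0242]
handle px 0
```

Request:
jog_arm([
  {"dx": 0.3,"dy": 0.3},
  {"dx": 0.6,"dy": 0.6},
  {"dx": 1,"dy": 1},
  {"dx": 1,"dy": 1},
  {"dx": 1,"dy": 1},
])

```text
$.increments[0]: bad value
```

Request:
jog_arm([
  {"dx": 0.3,"dy": 0.3},
  {"dx": 0.6,"dy": 0.6},
  {"dx": 1,"dy": 1},
  {"dx": 1,"dy": 1},
  {"dx": 1,"dy": 1},
])

```text
$.increments[0]: bad value
```

Request:
jog_arm([
  {"dx": 0.25,"dy": 0.4},
  {"dx": 0.5,"dy": 0.8},
  {"dx": 0.5,"dy": 1},
  {"dx": 0.5,"dy": 1},
])

```text
$.increments[0]: bad value
```

Request:
jog_arm([
  {"dx": 0.5,"dy": 0.5,"dz": 0,"ax": 0,"ay": 0,"az": 0,"gripper": 1},
  {"dx": 1,"dy": 1,"dz": 0,"ax": 0,"ay": 0,"az": 0,"gripper": 1},
  {"dx": 1,"dy": 1,"dz": 0,"ax": 0,"ay": 0,"az": 0,"gripper": 1},
  {"dx": 1,"dy": 1,"dz": 0,"ax": 0,"ay": 0,"az": 0,"gripper": 1},
  {"dx": 1,"dy": 1,"dz": 0,"ax": 0,"ay": 0,"az": 0,"gripper": 1},
])

```text
time: 0.6
eef_pos: [0.3192, -0.5234, 0.2559]
tcp_rot: [0.989, 0.15, -0.0, -0.0]
contact_force: [0.0, -0.6, 0.2]
opening: 0.999
finger_force: 0.0
```

Request:
jog_arm([
  {"dx": 0.5,"dy": 0.5,"dz": 0,"ax": 0,"ay": 0,"az": 0,"gripper": 1},
  {"dx": 1,"dy": 1,"dz": 0,"ax": 0,"ay": 0,"az": 0,"gripper": 1},
  {"dx": 1,"dy": 1,"dz": 0,"ax": 0,"ay": 0,"az": 0,"gripper": 1},
  {"dx": 1,"dy": 1,"dz": 0,"ax": 0,"ay": 0,"az": 0,"gripper": 1},
  {"dx": 1,"dy": 1,"dz": 0,"ax": 0,"ay": 0,"az": 0,"gripper": 1},
])

```text
time: 1.1
eef_pos: [0.4384, -0.4048, 0.2561]
tcp_rot: [0.989, 0.149, -0.0, -0.0]
contact_force: [0.2, -0.4, 0.1]
opening: 0.994
finger_force: 0.0
```

Request:
jog_arm([
  {"dx": 0.25,"dy": 0.5,"dz": 0,"ax": 0,"ay": 0,"az": 0,"gripper": 0},
  {"dx": 0.5,"dy": 1,"dz": 0,"ax": 0,"ay": 0,"az": 0,"gripper": 0},
  {"dx": 0.5,"dy": 1,"dz": 0,"ax": 0,"ay": 0,"az": 0,"gripper": 0},
  {"dx": 0.5,"dy": 1,"dz": 0,"ax": 0,"ay": 0,"az": 0,"gripper": 0},
])

```text
time: 1.5
eef_pos: [0.4979, -0.2843, 0.2561]
tcp_rot: [0.989, 0.149, -0.0, -0.0]
contact_force: [-0.0, -0.6, -0.4]
opening: 0.498
finger_force: 0.0
```

Request:
jog_arm([
  {"dx": 0,"dy": 0.5,"dz": 0,"ax": 0,"ay": 0,"az": 0,"gripper": 0},
  {"dx": 0,"dy": 1,"dz": 0,"ax": 0,"ay": 0,"az": 0,"gripper": 0},
  {"dx": 0,"dy": 1,"dz": 0,"ax": 0,"ay": 0,"az": 0,"gripper": 0},
  {"dx": 0,"dy": 1,"dz": 0,"ax": 0,"ay": 0,"az": 0,"gripper": 0},
])

```text
time: 1.9
eef_pos: [0.4969, -0.1656, 0.2563]
tcp_rot: [0.989, 0.148, -0.0, 0.0]
contact_force: [-0.1, -0.2, 0.5]
opening: 0.498
finger_force: 0.0
```

Request:
jog_arm([
  {"dx": 0,"dy": 0.5,"dz": 0,"ax": 0,"ay": 0,"az": 0,"gripper": 0},
  {"dx": 0,"dy": 1,"dz": 0,"ax": 0,"ay": 0,"az": 0,"gripper": 0},
  {"dx": 0,"dy": 1,"dz": 0,"ax": 0,"ay": 0,"az": 0,"gripper": 0},
  {"dx": 0,"dy": 1,"dz": 0,"ax": 0,"ay": 0,"az": 0,"gripper": 0},
])

```text
time: 2.3
eef_pos: [0.4977, -0.046, 0.2564]
tcp_rot: [0.989, 0.148, 0.0, 0.0]
contact_force: [-0.1, -0.4, -0.0]
opening: 0.501
finger_force: 0.0
```

Request:
jog_arm([
  {"dx": 0,"dy": 0.5,"dz": 0,"ax": 0,"ay": 0,"az": 0,"gripper": 0},
  {"dx": 0,"dy": 1,"dz": 0,"ax": 0,"ay": 0,"az": 0,"gripper": 0},
  {"dx": 0,"dy": 1,"dz": 0,"ax": 0,"ay": 0,"az": 0,"gripper": 0},
  {"dx": 0,"dy": 1,"dz": 0,"ax": 0,"ay": 0,"az": 0,"gripper": 0},
])

```text
time: 2.7
eef_pos: [0.4983, 0.0739, 0.2564]
tcp_rot: [0.989, 0.148, 0.0, 0.0]
contact_force: [-0.6, -0.6, -0.2]
opening: 0.501
finger_force: 0.0
```

Request:
jog_arm([
  {"dx": -0.08,"dy": 0.4,"dz": 0,"ax": 0,"ay": 0,"az": -0.04,"gripper": 0},
  {"dx": -0.15,"dy": 0.8,"dz": -0.3,"ax": 0,"ay": 0,"az": -0.072,"gripper": 0},
  {"dx": -0.15,"dy": 0.8,"dz": -0.5,"ax": 0,"ay": 0,"az": -0.072,"gripper": 0},
  {"dx": -0.15,"dy": 0.8,"dz": -0.5,"ax": 0,"ay": 0,"az": -0.072,"gripper": 0},
  {"dx": -0.15,"dy": 0.8,"dz": -0.5,"ax": 0,"ay": 0,"az": -0.072,"gripper": 0},
])

```text
time: 3.2
eef_pos: [0.4804, 0.1684, 0.1963]
tcp_rot: [0.996, 0.091, -0.0, 0.001]
contact_force: [0.1, 0.4, -0.1]
opening: 0.5
finger_force: 0.0
```

```bash
python3 - <<'E'
from h import *
c=cam('wrist');W=cloud(c);cv2.imwrite('pics/w1.png',c['frame']);np.savez('w1.npz',W=W,**c)
h=(W[...,2]>.004)&(W[...,2]<.03)&(np.abs(W[...,0]-.48)<.04)&(W[...,1]>.135)&(W[...,1]<.2)
P=W[h];print(len(P),P.min(0),P.max(0),P.mean(0))
E
```

```text
731 [0.44000879 0.13576292 0.00405952] [0.51999642 0.18012286 0.01766515] [0.48109033 0.1675541  0.01465395]
```

View pics/w1.png

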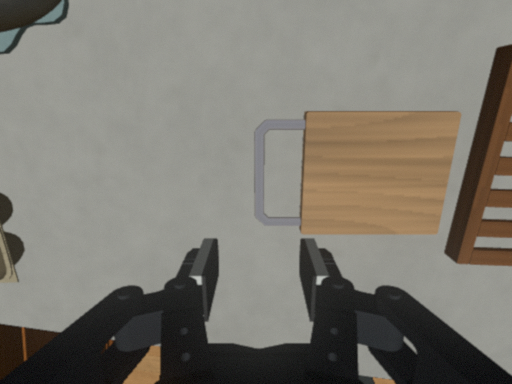

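The wrist view shows the handle bar upright at about (260,172), lined up with the jaws. The wood starts at (303,170) and the rail is at the right.

```bash
python3 - <<'E'
from h import *
z=np.load('w1.npz');c={k:z[k] for k in z.files};W=c['W']
h=(W[...,2]>.006)&(W[...,2]<.03)&(np.abs(W[...,0]-.48)<.03)&(W[...,1]>.145)&(W[...,1]<.19)
v,u=np.nonzero(h);P=plane(c,np.c_[u,v],.012);A=np.polyfit(P[:,0],P[:,1],1);print('bar yaw',np.degrees(np.arctan(A[0])),'y at .48',np.polyval(A,.48))
hb=(W[...,2]>.006)&(W[...,2]<.03)&(W[...,1]<.2)&(W[...,1]>.12)&(abs(W[...,0]-.48)<.09)
print('handle+edge x range',[np.percentile(plane(c,np.c_[np.nonzero(hb&(np.abs(W[...,1]-y)<.004))[::-1]],.009)[:,0],[1,99]) for y in (.145,.15)])
hsv=cv2.cvtColor(c['frame'],cv2.COLOR_BGR2HSV)
m=((hsv[...,1]>60)&(hsv[...,0]<25)&(hsv[...,2]>110)).astype(np.uint8)*255;m[:,:290]=0;m[:,465:]=0;m[240:]=0
r=cv2.minAreaRect(max(cv2.findContours(m,0,2)[0],key=cv2.contourArea));B=plane(c,cv2.boxPoints(r),.018);print(B.round(4),B.mean(0))
# rail top edge line
rk=(W[...,2]>.022)&(W[...,2]<.032)&(W[...,1]<-.02)
ps=[]
for y in range(80,240,5):
    x=np.nonzero(rk[y,440:])[0]
    if len(x): ps.append(plane(c,[x[0]+440,y],.026)[0])
ps=np.array(ps);A2=np.polyfit(ps[:,0],ps[:,1],1);print('rail yaw',np.degrees(np.arctan(A2[0])),'y at .53',np.polyval(A2,.53),'resid',np.std(ps[:,1]-np.polyval(A2,ps[:,0])))
print('rail from top cam y at .53',np.interp(.53,[.4239,.6408],[-.0629,-.03]))
E
```

```text
bar yaw 10.965508189908286 y at .48 0.16778922023898382
handle+edge x range [array([0.42845291, 0.54478906]), array([0.42785676, 0.54387747])]
[[ 0.5543  0.1403  0.018 ]
 [ 0.582  -0.01    0.018 ]
 [ 0.4594 -0.0596  0.018 ]
 [ 0.428   0.1114  0.018 ]] [0.50593971 0.04552726 0.018     ]
rail yaw 7.988816203008104 y at .53 -0.04441691508883984 resid 0.000529387997770068
rail from top cam y at .53 -0.046806454587367444
```

Request:
jog_arm([
  {"dx": 0,"dy": 0,"dz": -0.4,"ax": 0,"ay": 0,"az": 0,"gripper": 0},
  {"dx": 0,"dy": 0,"dz": -0.8,"ax": 0,"ay": 0,"az": 0,"gripper": 0},
  {"dx": 0,"dy": 0,"dz": -1,"ax": 0,"ay": 0,"az": 0,"gripper": 0},
  {"dx": 0,"dy": 0,"dz": -1,"ax": 0,"ay": 0,"az": 0,"gripper": 0},
])

```text
time: 3.65
eef_pos: [0.4784, 0.1686, 0.0742]
tcp_rot: [0.996, 0.091, -0.003, 0.0]
contact_force: [-0.9, -0.6, 0.9]
opening: 0.5
finger_force: 0.0
```

Request:
jog_arm([
  {"dx": 0,"dy": 0,"dz": -0.15,"ax": 0,"ay": 0,"az": 0,"gripper": 0},
  {"dx": 0,"dy": 0,"dz": -0.3,"ax": 0,"ay": 0,"az": 0,"gripper": 0},
  {"dx": 0,"dy": 0,"dz": -0.38,"ax": 0,"ay": 0,"az": 0,"gripper": 0},
  {"dx": 0,"dy": 0,"dz": -0.38,"ax": 0,"ay": 0,"az": 0,"gripper": 0},
])

```text
time: 4.05
eef_pos: [0.4805, 0.17, 0.0316]
tcp_rot: [0.996, 0.091, 0.001, 0.0]
contact_force: [-0.5, -0.7, 0.5]
opening: 0.5
finger_force: 0.0
```

Request:
jog_arm([
  {"dx": 0,"dy": 0,"dz": 0,"ax": 0,"ay": 0,"az": 0,"gripper": -0.3},
  {"dx": 0,"dy": 0,"dz": 0,"ax": 0,"ay": 0,"az": 0,"gripper": -0.6},
  {"dx": 0,"dy": 0,"dz": 0,"ax": 0,"ay": 0,"az": 0,"gripper": -1},
  {"dx": 0,"dy": 0,"dz": 0,"ax": 0,"ay": 0,"az": 0,"gripper": -1},
  {"dx": 0,"dy": 0,"dz": 0,"ax": 0,"ay": 0,"az": 0,"gripper": -1},
], force=20)

```text
time: 4.55
eef_pos: [0.4806, 0.1705, 0.032]
tcp_rot: [0.996, 0.092, 0.001, 0.0]
contact_force: [0.5, -1.4, 5.3]
opening: 0.104
finger_force: 21.0
```

Request:
jog_arm([
  {"dx": 0,"dy": 0,"dz": 0,"ax": 0,"ay": 0,"az": 0,"gripper": -0.3},
  {"dx": 0,"dy": 0,"dz": 0,"ax": 0,"ay": 0,"az": 0,"gripper": -0.3},
  {"dx": 0,"dy": -0.01,"dz": -0.04,"ax": 0,"ay": 0,"az": 0,"gripper": -0.3},
  {"dx": 0,"dy": -0.01,"dz": -0.04,"ax": 0,"ay": 0,"az": 0,"gripper": -0.6},
  {"dx": 0,"dy": -0.01,"dz": -0.04,"ax": 0,"ay": 0,"az": 0,"gripper": -1},
  {"dx": 0,"dy": -0.01,"dz": -0.04,"ax": 0,"ay": 0,"az": 0,"gripper": -1},
  {"dx": 0,"dy": -0.01,"dz": -0.04,"ax": 0,"ay": 0,"az": 0,"gripper": -1},
], force=15)

```text
time: 5.25
eef_pos: [0.479, 0.1693, 0.0255]
tcp_rot: [0.996, 0.092, -0.0, -0.0]
contact_force: [0.4, 0.3, -1.1]
opening: 0.102
finger_force: 20.3
```

Request:
jog_arm([
  {"dx": 0,"dy": 0,"dz": 0.015,"ax": 0,"ay": 0,"az": 0,"gripper": -1},
  {"dx": 0.02,"dy": -0.05,"dz": 0.015,"ax": 0,"ay": 0,"az": -0.007,"gripper": -1},
  {"dx": 0.04,"dy": -0.1,"dz": 0.015,"ax": 0,"ay": 0,"az": -0.014,"gripper": -1},
  {"dx": 0.06,"dy": -0.14,"dz": 0.015,"ax": 0,"ay": 0,"az": -0.02,"gripper": -1},
  {"dx": 0.075,"dy": -0.17,"dz": 0.015,"ax": 0,"ay": 0,"az": -0.026,"gripper": -1},
  {"dx": 0.075,"dy": -0.17,"dz": 0.015,"ax": 0,"ay": 0,"az": -0.026,"gripper": -1},
])

```text
time: 5.85
eef_pos: [0.4889, 0.1481, 0.0278]
tcp_rot: [0.997, 0.071, 0.0, 0.0]
contact_force: [0.4, -1.0, -2.0]
opening: 0.104
finger_force: 20.3
```

Request:
jog_arm([
  {"dx": 0.002,"dy": -0.015,"dz": 0,"ax": 0,"ay": 0,"az": 0,"gripper": -1},
  {"dx": 0.004,"dy": -0.03,"dz": 0,"ax": 0,"ay": 0,"az": 0,"gripper": -1},
  {"dx": 0.004,"dy": -0.03,"dz": 0,"ax": 0,"ay": 0,"az": 0,"gripper": -1},
])

```text
time: 6.15
eef_pos: [0.4889, 0.1452, 0.0277]
tcp_rot: [0.997, 0.071, -0.0, 0.0]
contact_force: [-0.5, -0.4, -1.4]
opening: 0.104
finger_force: 20.3
```

Request:
jog_arm([
  {"dx": -0.001,"dy": 0.0,"dz": 0,"ax": 0,"ay": 0,"az": 0,"gripper": -1},
  {"dx": 0.002,"dy": -0.015,"dz": 0,"ax": 0,"ay": 0,"az": 0,"gripper": -1},
  {"dx": 0.002,"dy": -0.015,"dz": 0,"ax": 0,"ay": 0,"az": 0,"gripper": -1},
])

```text
time: 6.45
eef_pos: [0.4893, 0.1441, 0.0278]
tcp_rot: [0.997, 0.071, 0.0, -0.001]
contact_force: [0.7, 3.2, -2.2]
opening: 0.102
finger_force: 20.3
```

```bash
python3 - <<'E'
from h import *
print(get_state()['eef_pos'],get_state()['contact_force'])
c=cam('top');cv2.imwrite('pics/t2.png',cv2.resize(c['frame'][110:220,140:290],None,fx=4,fy=4,interpolation=cv2.INTER_CUBIC))
E
```

```text
[0.48925854 0.14412097 0.02782891] [ 0.65409659  3.23560292 -2.1807287 ]
```

View pics/t2.png

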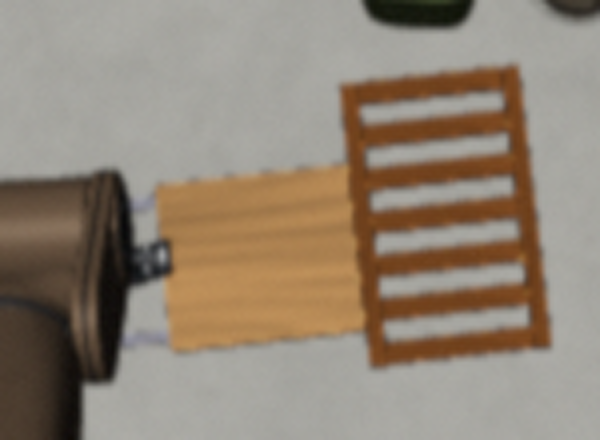

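```bash
python3 - <<'E'
import numpy as np
s,c=np.sin(np.radians(8.2)),np.cos(np.radians(8.2))
def out(n,d,z,d0,z0):
    print(n,[(round(-(a-d0)*s/.12,2),round((a-d0)*c/.12,2),round((b-z0)/.12,2)) for a,b in zip(d,z)])
def up(a): a=np.radians(a);return 9*np.sin(a)+195*np.cos(a)-195-0.5*np.sin(2*a), 195*np.sin(a)+9*np.cos(a)-10.5*(a<0.01)
def over(t): r=np.radians(t);L=169+21*np.clip((t-20)/70,0,1);return 9*np.cos(r)-L*np.sin(r)-195,26+L*np.cos(r)+9*np.sin(r)
# mm -> m
for a0,a1,n in ((0,32,8),(32,64,8),(64,90,7)):
    a=np.linspace(a0,a1,n+1);d,z=up(a)
    if a0==0:z[0]=10.5
    out(('up',a1),d[1:]/1e3,z[1:]/1e3,d[0]/1e3,z[0]/1e3)
for a0,a1 in ((0,35),(35,65),(65,90)):
    a=np.linspace(a0,a1,10);d,z=over(a)
    out(('over',a1),d[1:]/1e3,z[1:]/1e3,d[0]/1e3,z[0]/1e3)
E
```

```text
('up', 32) [(np.float64(-0.0), np.float64(0.0), np.float64(0.1)), (np.float64(0.0), np.float64(-0.01), np.float64(0.21)), (np.float64(0.0), np.float64(-0.02), np.float64(0.32)), (np.float64(0.01), np.float64(-0.04), np.float64(0.43)), (np.float64(0.01), np.float64(-0.07), np.float64(0.54)), (np.float64(0.02), np.float64(-0.11), np.float64(0.64)), (np.float64(0.02), np.float64(-0.16), np.float64(0.74)), (np.float64(0.03), np.float64(-0.21), np.float64(0.84))]
('up', 64) [(np.float64(0.01), np.float64(-0.06), np.float64(0.09)), (np.float64(0.02), np.float64(-0.12), np.float64(0.18)), (np.float64(0.03), np.float64(-0.2), np.float64(0.26)), (np.float64(0.04), np.float64(-0.27), np.float64(0.33)), (np.float64(0.05), np.float64(-0.35), np.float64(0.4)), (np.float64(0.06), np.float64(-0.44), np.float64(0.46)), (np.float64(0.08), np.float64(-0.53), np.float64(0.52)), (np.float64(0.09), np.float64(-0.63), np.float64(0.57))]
('up', 90) [(np.float64(0.01), np.float64(-0.09), np.float64(0.04)), (np.float64(0.03), np.float64(-0.19), np.float64(0.07)), (np.float64(0.04), np.float64(-0.29), np.floa
[... 1141 characters left out ...]
t64(0.07), np.float64(-0.47), np.float64(-0.37)), (np.float64(0.08), np.float64(-0.52), np.float64(-0.44)), (np.float64(0.08), np.float64(-0.57), np.float64(-0.52))]
('over', 90) [(np.float64(0.01), np.float64(-0.04), np.float64(-0.06)), (np.float64(0.01), np.float64(-0.07), np.float64(-0.13)), (np.float64(0.02), np.float64(-0.11), np.float64(-0.2)), (np.float64(0.02), np.float64(-0.14), np.float64(-0.27)), (np.float64(0.02), np.float64(-0.16), np.float64(-0.34)), (np.float64(0.03), np.float64(-0.19), np.float64(-0.41)), (np.float64(0.03), np.float64(-0.21), np.float64(-0.48)), (np.float64(0.03), np.float64(-0.22), np.float64(-0.56)), (np.float64(0.03), np.float64(-0.23), np.float64(-0.64))]
```

Request:
jog_arm([
  {"dx": 0,"dy": 0,"dz": 0.1,"ax": 0,"ay": 0,"az": 0,"gripper": -1},
  {"dx": 0,"dy": -0.01,"dz": 0.21,"ax": 0,"ay": 0,"az": 0,"gripper": -1},
  {"dx": 0,"dy": -0.02,"dz": 0.32,"ax": 0,"ay": 0,"az": 0,"gripper": -1},
  {"dx": 0.01,"dy": -0.04,"dz": 0.43,"ax": 0,"ay": 0,"az": 0,"gripper": -1},
  {"dx": 0.01,"dy": -0.07,"dz": 0.54,"ax": 0,"ay": 0,"az": 0,"gripper": -1},
  {"dx": 0.02,"dy": -0.11,"dz": 0.64,"ax": 0,"ay": 0,"az": 0,"gripper": -1},
  {"dx": 0.02,"dy": -0.16,"dz": 0.74,"ax": 0,"ay": 0,"az": 0,"gripper": -1},
  {"dx": 0.03,"dy": -0.21,"dz": 0.84,"ax": 0,"ay": 0,"az": 0,"gripper": -1},
  {"dx": 0.03,"dy": -0.21,"dz": 0.84,"ax": 0,"ay": 0,"az": 0,"gripper": -1},
])

```text
time: 7.4
eef_pos: [0.4937, 0.1185, 0.1313]
tcp_rot: [0.998, 0.071, 0.001, -0.001]
contact_force: [-1.9, 7.4, 1.8]
opening: 0.103
finger_force: 19.8
```

```bash
python3 - <<'E'
from h import *
s=get_state();print(s['eef_pos'],s['contact_force'],s['opening'])
c=cam('side');cv2.imwrite('pics/s2.png',cv2.resize(c['frame'][130:310,150:300],None,fx=3,fy=3,interpolation=cv2.INTER_CUBIC))
E
```

```text
[0.49368569 0.11854148 0.13134976] [-1.89192027  7.35102866  1.84325156] 0.10346798012852705
```

View pics/s2.png

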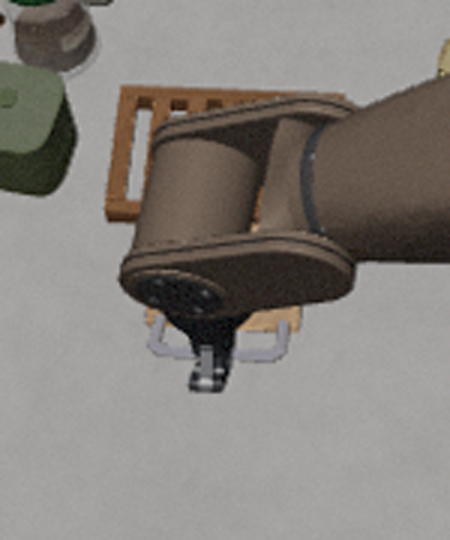

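The board is swinging up and the bar is still pinched at (215,350). The force is a mild push against the rail, so I'm carrying on up.

Request:
jog_arm([
  {"dx": 0.01,"dy": -0.05,"dz": 0.1,"ax": 0,"ay": 0,"az": 0,"gripper": -1},
  {"dx": 0.02,"dy": -0.11,"dz": 0.19,"ax": 0,"ay": 0,"az": 0,"gripper": -1},
  {"dx": 0.03,"dy": -0.19,"dz": 0.27,"ax": 0,"ay": 0,"az": 0,"gripper": -1},
  {"dx": 0.04,"dy": -0.26,"dz": 0.34,"ax": 0,"ay": 0,"az": 0,"gripper": -1},
  {"dx": 0.05,"dy": -0.34,"dz": 0.41,"ax": 0,"ay": 0,"az": 0,"gripper": -1},
  {"dx": 0.06,"dy": -0.43,"dz": 0.47,"ax": 0,"ay": 0,"az": 0,"gripper": -1},
  {"dx": 0.08,"dy": -0.52,"dz": 0.53,"ax": 0,"ay": 0,"az": 0,"gripper": -1},
  {"dx": 0.09,"dy": -0.62,"dz": 0.58,"ax": 0,"ay": 0,"az": 0,"gripper": -1},
  {"dx": 0.09,"dy": -0.62,"dz": 0.58,"ax": 0,"ay": 0,"az": 0,"gripper": -1},
])

```text
time: 8.35
eef_pos: [0.5046, 0.0421, 0.2]
tcp_rot: [0.998, 0.07, 0.001, 0.001]
contact_force: [-1.1, 3.7, 6.6]
opening: 0.107
finger_force: 20.3
```

Request:
jog_arm([
  {"dx": 0.01,"dy": -0.08,"dz": 0.055,"ax": 0,"ay": 0,"az": 0,"gripper": -1},
  {"dx": 0.03,"dy": -0.18,"dz": 0.085,"ax": 0,"ay": 0,"az": 0,"gripper": -1},
  {"dx": 0.04,"dy": -0.28,"dz": 0.115,"ax": 0,"ay": 0,"az": 0,"gripper": -1},
  {"dx": 0.06,"dy": -0.38,"dz": 0.135,"ax": 0,"ay": 0,"az": 0,"gripper": -1},
  {"dx": 0.07,"dy": -0.48,"dz": 0.145,"ax": 0,"ay": 0,"az": 0,"gripper": -1},
  {"dx": 0.09,"dy": -0.57,"dz": 0.145,"ax": 0,"ay": 0,"az": 0,"gripper": -1},
  {"dx": 0.1,"dy": -0.66,"dz": 0.145,"ax": 0,"ay": 0,"az": 0,"gripper": -1},
  {"dx": 0.1,"dy": -0.66,"dz": 0.145,"ax": 0,"ay": 0,"az": 0,"gripper": -1},
])

```text
time: 9.15
eef_pos: [0.5158, -0.0369, 0.2158]
tcp_rot: [0.998, 0.071, -0.0, 0.001]
contact_force: [-1.9, 0.2, 4.4]
opening: 0.1
finger_force: 20.2
```

```bash
python3 - <<'E'
from h import *
s=get_state();print(s['eef_pos'],s['contact_force'],s['opening'])
c=cam('side');cv2.imwrite('pics/s3.png',cv2.resize(c['frame'][130:310,150:300],None,fx=3,fy=3,interpolation=cv2.INTER_CUBIC))
w=cam('wrist');W=cloud(w);np.savez('w3.npz',W=W,f=w['frame'])
hsv=cv2.cvtColor(c['frame'],cv2.COLOR_BGR2HSV);P=cloud(c)
m=(hsv[...,1]>60)&(hsv[...,0]<25)&(hsv[...,2]>130)&(P[...,0]>.4)&(P[...,0]<.65)&(P[...,1]>-.1)&(P[...,1]<.1)&(P[...,2]>.01)
print(m.sum())
Q=P[m];d=(Q[:,1]+.0455)*.9898-(Q[:,0]-.53)*.1426
for a,b in ((.01,.04),(.04,.07),(.07,.1),(.1,.13),(.13,.17)):
    k=(Q[:,2]>a)&(Q[:,2]<b);print(a,k.sum(),np.median(d[k]) if k.any() else None)
E
```

```text
[ 0.51575514 -0.03693061  0.21575691] [-1.93617608  0.20523329  4.44143168] 0.09988208257258284
366
0.01 58 -0.01343982784561453
0.04 0 None
0.07 0 None
0.1 17 0.0168865434608994
0.13 289 0.011751920152389385
```

View pics/s3.png

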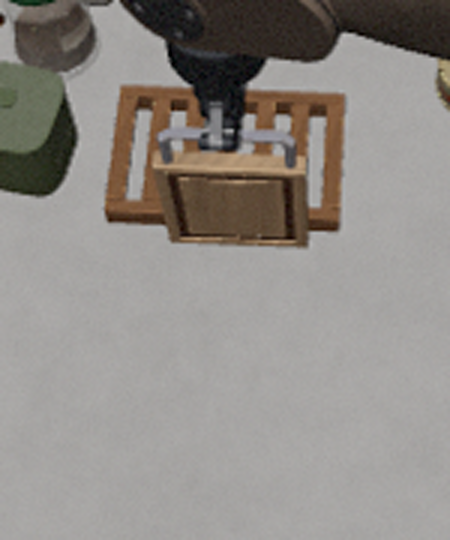

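The board stands upright with its grooved face towards the camera and its foot at the rail, around (240,245). The bar is pinched at (225,138). I'm checking the bar's position in the pads.

```bash
python3 - <<'E'
import numpy as np,cv2
z=np.load('w3.npz');cv2.imwrite('pics/w3.png',z['f'])
E
```

```text
(no output)
```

View pics/w3.png

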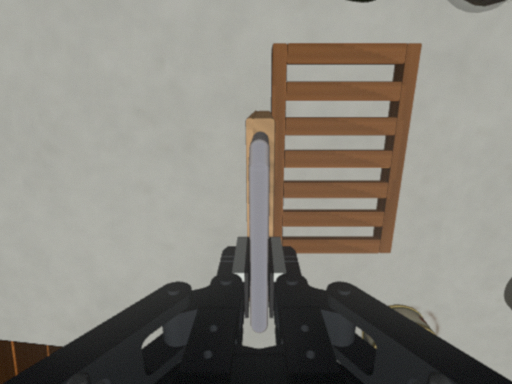

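Request:
jog_arm([
  {"dx": 0.002,"dy": -0.012,"dz": 0.01,"ax": 0,"ay": 0,"az": 0,"gripper": -1},
  {"dx": 0.002,"dy": -0.012,"dz": 0.01,"ax": 0,"ay": 0,"az": 0,"gripper": -1},
  {"dx": 0.002,"dy": -0.012,"dz": 0.01,"ax": 0,"ay": 0,"az": 0,"gripper": -1},
  {"dx": 0.002,"dy": -0.012,"dz": 0.01,"ax": 0,"ay": 0,"az": 0,"gripper": -1},
  {"dx": 0.002,"dy": -0.012,"dz": 0.01,"ax": 0,"ay": 0,"az": 0,"gripper": -1},
])

```text
time: 9.75
eef_pos: [0.5154, -0.0363, 0.2159]
tcp_rot: [0.997, 0.072, -0.0, -0.0]
contact_force: [0.4, 0.2, -4.0]
opening: 0.105
finger_force: 19.6
```

The wrist view shows the board upright, flush against the rail at x≈275, with the bar centred between the pads. I'll set the foot firmly down, then go over.

Request:
jog_arm([
  {"dx": 0.0,"dy": -0.006,"dz": -0.008,"ax": 0,"ay": 0,"az": 0,"gripper": -1},
  {"dx": 0.0,"dy": -0.006,"dz": -0.008,"ax": 0,"ay": 0,"az": 0,"gripper": -1},
  {"dx": 0.0,"dy": -0.006,"dz": -0.008,"ax": 0,"ay": 0,"az": 0,"gripper": -1},
  {"dx": 0.0,"dy": -0.006,"dz": -0.008,"ax": 0,"ay": 0,"az": 0,"gripper": -1},
  {"dx": 0.0,"dy": -0.006,"dz": -0.008,"ax": 0,"ay": 0,"az": 0,"gripper": -1},
])

```text
time: 10.25
eef_pos: [0.5158, -0.0375, 0.2159]
tcp_rot: [0.997, 0.071, 0.0, 0.0]
contact_force: [0.1, 0.4, -1.3]
opening: 0.106
finger_force: 19.8
```

Request:
jog_arm([
  {"dx": 0.01,"dy": -0.09,"dz": 0.01,"ax": 0,"ay": 0,"az": 0,"gripper": -1},
  {"dx": 0.03,"dy": -0.19,"dz": 0.01,"ax": 0,"ay": 0,"az": 0,"gripper": -1},
  {"dx": 0.04,"dy": -0.28,"dz": 0.0,"ax": 0,"ay": 0,"az": 0,"gripper": -1},
  {"dx": 0.05,"dy": -0.38,"dz": -0.02,"ax": 0,"ay": 0,"az": 0,"gripper": -1},
  {"dx": 0.07,"dy": -0.47,"dz": -0.05,"ax": 0,"ay": 0,"az": 0,"gripper": -1},
  {"dx": 0.08,"dy": -0.56,"dz": -0.07,"ax": 0,"ay": 0,"az": 0,"gripper": -1},
  {"dx": 0.09,"dy": -0.65,"dz": -0.1,"ax": 0,"ay": 0,"az": 0,"gripper": -1},
  {"dx": 0.11,"dy": -0.75,"dz": -0.13,"ax": 0,"ay": 0,"az": 0,"gripper": -1},
  {"dx": 0.12,"dy": -0.83,"dz": -0.17,"ax": 0,"ay": 0,"az": 0,"gripper": -1},
  {"dx": 0.12,"dy": -0.83,"dz": -0.17,"ax": 0,"ay": 0,"az": 0,"gripper": -1},
])

```text
time: 11.25
eef_pos: [0.5301, -0.1383, 0.1946]
tcp_rot: [0.997, 0.071, -0.0, 0.0]
contact_force: [-0.4, 2.2, -1.6]
opening: 0.103
finger_force: 19.5
```

```bash
python3 - <<'E'
from h import *
s=get_state();print(s['eef_pos'],s['contact_force'],s['opening'])
c=cam('side');cv2.imwrite('pics/s4.png',cv2.resize(c['frame'][100:280,150:300],None,fx=3,fy=3,interpolation=cv2.INTER_CUBIC))
E
```

```text
[ 0.5300974  -0.13831749  0.1946215 ] [-0.37210629  2.20888835 -1.60786344] 0.10307886089874381
```

View pics/s4.png

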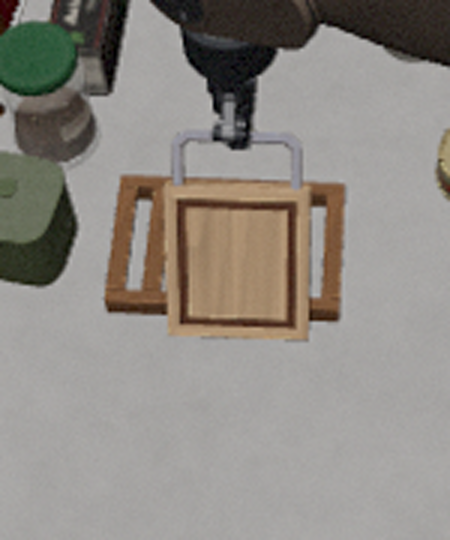

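It is leaning over the rail's top edge with the groove up and the bar still pinched at (232,138). I'm continuing to lower it.

Request:
jog_arm([
  {"dx": 0.01,"dy": -0.07,"dz": -0.04,"ax": 0,"ay": 0,"az": 0,"gripper": -1},
  {"dx": 0.02,"dy": -0.15,"dz": -0.08,"ax": 0,"ay": 0,"az": 0,"gripper": -1},
  {"dx": 0.03,"dy": -0.22,"dz": -0.13,"ax": 0,"ay": 0,"az": 0,"gripper": -1},
  {"dx": 0.04,"dy": -0.28,"dz": -0.19,"ax": 0,"ay": 0,"az": 0,"gripper": -1},
  {"dx": 0.05,"dy": -0.35,"dz": -0.25,"ax": 0,"ay": 0,"az": 0,"gripper": -1},
  {"dx": 0.06,"dy": -0.41,"dz": -0.31,"ax": 0,"ay": 0,"az": 0,"gripper": -1},
  {"dx": 0.07,"dy": -0.47,"dz": -0.37,"ax": 0,"ay": 0,"az": 0,"gripper": -1},
  {"dx": 0.08,"dy": -0.52,"dz": -0.44,"ax": 0,"ay": 0,"az": 0,"gripper": -1},
  {"dx": 0.08,"dy": -0.57,"dz": -0.52,"ax": 0,"ay": 0,"az": 0,"gripper": -1},
  {"dx": 0.08,"dy": -0.57,"dz": -0.52,"ax": 0,"ay": 0,"az": 0,"gripper": -1},
])

```text
time: 12.3
eef_pos: [0.5393, -0.2063, 0.1314]
tcp_rot: [0.997, 0.071, -0.001, 0.0]
contact_force: [-0.3, 1.1, -1.5]
opening: 0.092
finger_force: 18.9
```

Request:
jog_arm([
  {"dx": 0.01,"dy": -0.04,"dz": -0.06,"ax": 0,"ay": 0,"az": 0,"gripper": -1},
  {"dx": 0.01,"dy": -0.07,"dz": -0.13,"ax": 0,"ay": 0,"az": 0,"gripper": -1},
  {"dx": 0.02,"dy": -0.11,"dz": -0.2,"ax": 0,"ay": 0,"az": 0,"gripper": -1},
  {"dx": 0.02,"dy": -0.14,"dz": -0.27,"ax": 0,"ay": 0,"az": 0,"gripper": -1},
  {"dx": 0.02,"dy": -0.16,"dz": -0.34,"ax": 0,"ay": 0,"az": 0,"gripper": -1},
  {"dx": 0.03,"dy": -0.19,"dz": -0.41,"ax": 0,"ay": 0,"az": 0,"gripper": -1},
  {"dx": 0.03,"dy": -0.21,"dz": -0.48,"ax": 0,"ay": 0,"az": 0,"gripper": -1},
  {"dx": 0.03,"dy": -0.22,"dz": -0.55,"ax": 0,"ay": 0,"az": 0,"gripper": -1},
  {"dx": 0.03,"dy": -0.23,"dz": -0.59,"ax": 0,"ay": 0,"az": 0,"gripper": -1},
  {"dx": 0.03,"dy": -0.23,"dz": -0.59,"ax": 0,"ay": 0,"az": 0,"gripper": -1},
])

```text
time: 13.3
eef_pos: [0.5436, -0.2333, 0.0623]
tcp_rot: [0.997, 0.071, -0.0, -0.0]
contact_force: [-0.6, 0.6, 5.9]
opening: -0.001
finger_force: 2.4
```

Request:
jog_arm([
  {"dx": 0,"dy": 0,"dz": -0.02,"ax": 0,"ay": 0,"az": 0,"gripper": -1},
  {"dx": 0,"dy": 0,"dz": -0.02,"ax": 0,"ay": 0,"az": 0,"gripper": -1},
  {"dx": 0,"dy": 0,"dz": -0.02,"ax": 0,"ay": 0,"az": 0,"gripper": -1},
])

```text
time: 13.6
eef_pos: [0.5437, -0.2334, 0.0608]
tcp_rot: [0.997, 0.072, 0.0, 0.001]
contact_force: [-2.3, 0.6, 5.4]
opening: 0.001
finger_force: 2.5
```

```bash
cat > m.py <<'E'
from h import *
s=get_state();print(s['eef_pos'],s['contact_force'],s['opening'])
c=cam('side');P=cloud(c)
cv2.imwrite('pics/last.png',cv2.resize(c['frame'][100:280,150:300],None,fx=3,fy=3,interpolation=cv2.INTER_CUBIC))
X=P-np.array([.5425,-.116,0]);yr=X[...,1]*.9898-X[...,0]*.1426;xr=X[...,0]*.9898+X[...,1]*.1426
m=(P[...,2]>.036)&(P[...,2]<.075)&(abs(xr+.016)<.05)&(yr<.12)&(yr>-.05)
A=np.c_[xr[m],yr[m],np.ones(m.sum())];f=np.linalg.lstsq(A,P[m][:,2],rcond=None)[0];print(m.sum(),'slope deg',np.degrees(f[:2]),'z at ctr',f[2],'y range',np.percentile(yr[m],[1,99]))
E
python3 m.py
```

```text
[ 0.54372332 -0.23344731  0.06075859] [-2.28346769  0.64240822  5.41286483] 0.0010184258409058605
1497 slope deg [-0.13473102  3.90671694] z at ctr 0.048244959165521586 y range [-0.04777652  0.08431192]
```

View pics/last.png

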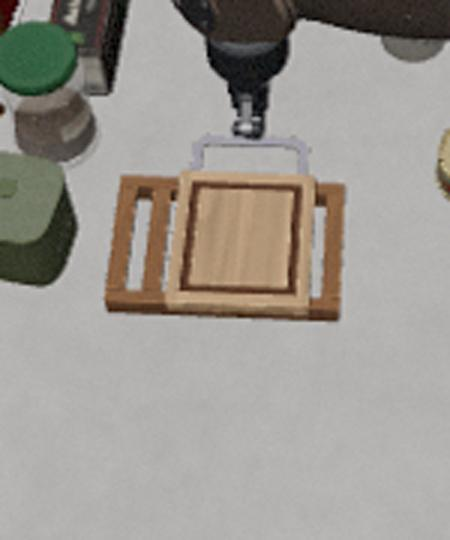

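The bar slipped out of the tips on the way down. The shut fingertips at (245,132) now press on the bar, and the board is tipped about 4° with the groove up. I'm easing off slowly so that it settles flat.

Request:
jog_arm([
  {"dx": 0,"dy": 0,"dz": 0.005,"ax": 0,"ay": 0,"az": 0,"gripper": -1},
  {"dx": 0,"dy": 0,"dz": 0.01,"ax": 0,"ay": 0,"az": 0,"gripper": -1},
  {"dx": 0,"dy": 0,"dz": 0.015,"ax": 0,"ay": 0,"az": 0,"gripper": -1},
  {"dx": 0,"dy": 0,"dz": 0.02,"ax": 0,"ay": 0,"az": 0,"gripper": -1},
  {"dx": 0,"dy": 0,"dz": 0.025,"ax": 0,"ay": 0,"az": 0,"gripper": -1},
  {"dx": 0,"dy": 0,"dz": 0.03,"ax": 0,"ay": 0,"az": 0,"gripper": -1},
  {"dx": 0,"dy": 0,"dz": 0.035,"ax": 0,"ay": 0,"az": 0,"gripper": -1},
  {"dx": 0,"dy": 0,"dz": 0.04,"ax": 0,"ay": 0,"az": 0,"gripper": -1},
])

```text
time: 14.45
eef_pos: [0.5435, -0.2327, 0.0645]
tcp_rot: [0.997, 0.071, 0.0, -0.0]
contact_force: [0.6, 2.3, 4.2]
opening: 0.0
finger_force: 2.3
```

Request:
jog_arm([
  {"dx": 0,"dy": 0,"dz": 0.005,"ax": 0,"ay": 0,"az": 0,"gripper": -1},
  {"dx": 0,"dy": 0,"dz": 0.01,"ax": 0,"ay": 0,"az": 0,"gripper": -1},
  {"dx": 0,"dy": 0,"dz": 0.015,"ax": 0,"ay": 0,"az": 0,"gripper": -1},
  {"dx": 0,"dy": 0,"dz": 0.02,"ax": 0,"ay": 0,"az": 0,"gripper": -1},
  {"dx": 0,"dy": 0,"dz": 0.025,"ax": 0,"ay": 0,"az": 0,"gripper": -1},
  {"dx": 0,"dy": 0,"dz": 0.03,"ax": 0,"ay": 0,"az": 0,"gripper": -1},
])

```text
time: 15.05
eef_pos: [0.5432, -0.233, 0.0679]
tcp_rot: [0.997, 0.071, -0.0, -0.0]
contact_force: [-1.1, 1.3, 0.0]
opening: -0.003
finger_force: 0.0
```

```bash
python3 m.py
```

```text
[ 0.5431912  -0.23300913  0.0679042 ] [-1.06550286  1.33682082  0.00244138] -0.002791284605184599
1520 slope deg [-0.13650924 -0.21330462] z at ctr 0.042581426102614006 y range [-0.04826658  0.08550897]
```

Request:
jog_arm([
  {"dx": 0,"dy": 0,"dz": 0.2,"ax": 0,"ay": 0,"az": 0,"gripper": -1},
  {"dx": 0,"dy": 0,"dz": 0.5,"ax": 0,"ay": 0,"az": 0,"gripper": -1},
  {"dx": 0,"dy": 0,"dz": 0.9,"ax": 0,"ay": 0,"az": 0,"gripper": -1},
  {"dx": 0,"dy": 0,"dz": 1,"ax": 0,"ay": 0,"az": 0,"gripper": -1},
  {"dx": 0,"dy": 0,"dz": 1,"ax": 0,"ay": 0,"az": 0,"gripper": -1},
  {"dx": 0,"dy": 0,"dz": 1,"ax": 0,"ay": 0,"az": 0,"gripper": -1},
])

```text
time: 15.7
eef_pos: [0.5428, -0.2327, 0.1869]
tcp_rot: [0.997, 0.071, -0.001, -0.001]
contact_force: [0.1, 0.2, 0.1]
opening: 0.002
finger_force: 0.0
```

```bash
python3 m.py
```

```text
[ 0.54276348 -0.23265482  0.18693417] [0.05966826 0.16491179 0.08136427] 0.001798109006385906
1518 slope deg [-0.00356207 -0.10256628] z at ctr 0.042582392757512876 y range [-0.04805615  0.08559412]
```

View pics/last.png

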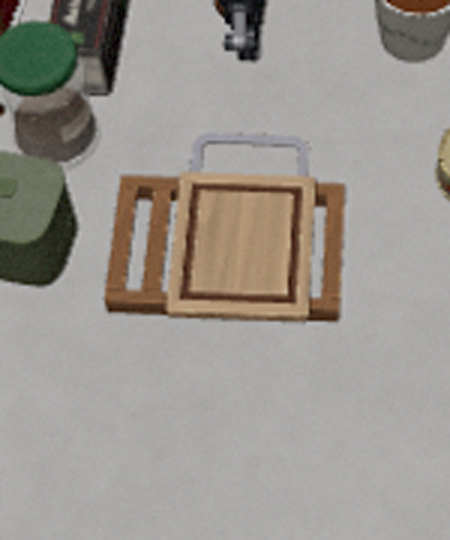

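The board lies flat across the stand with the groove up and its handle past the -y side, at (250,140). The gripper is clear and the mug is where it was, so I'm handing in.

```bash
python3 -c "
from plant import job
print(job.sign_off())"
```

```text
the job is handed in; nothing more can be done
None
```

The board was stood on end at the rail and now lies flat on the stand, groove up and released, with the mug untouched; but the bar slipped out of the fingertips during the final lowering, so that part was not fully controlled and the board may have dropped a short way.

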